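Load the balanced tray on the lab jack evenly

ROBOT

A 6-joint arm with a two-finger parallel gripper is mounted at the origin on the work surface. World frame = base frame: x ahead of the robot, y to its left, z up, the work surface at z = 0. Lengths are in m, angles in rad, forces in N, time in s.
With the tool pointing down it reaches from about 0.25 to 0.775 m from the base axis. Payload 4 kg.
Tool frame: the origin (TCP) lies on the centre line of the jaws, within the pads' length; the fingertips stand 17 mm ahead of it and the grasp point (between the pads) lies 2 mm behind it; z points along the fingers, y is the line along which they close (so a half turn about z gives the same grasp; the last joint's range is limited). The gripper opens to 94 mm and grips with 3 to 60 N. Pads are 16 mm wide; open, the fingers measure 119 mm over their backs; the gripper's body (75 mm by 177 mm) begins 78 mm behind the grasp point.
Start: joints at [-1.256, 0.087, 1.371, -0, 1.684, -0.103], TCP at [0.223, -0.503, 0.223] pointing down, gripper open.
Joint ranges: [-3.1, 3.1], [-0.76, 2.03], [0.27, 2.55], [-1.08, 4.22], [0.17, 2.65], [-2.57, 2.57]. Speed limits (rad/s): [2.79, 2.79, 3.14, 3.14, 3.14, 3.14].

INTERFACE

Orientations are given as [roll, pitch, yaw] about the fixed x, y, z axes, in that order (R = Rz(yaw) Ry(pitch) Rx(roll)).
In Python, from bench import robot gives the robot as it stands.
- The arm moves only by the tool servo_tool, never from a script. Its argument "plan" is a list of rows, each a list of 7 numbers: the shift along the tool's x, y, z normalised to -1 to 1, where 1 is 0.1 m, then the turn, a rotation vector about the tool's x, y, z normalised to -1 to 1, where 1 is pi/2 rad, then the finger opening in mm, from 0 to 94. In form: [[x, y, z, ax, ay, az, gripper], ...]. A call has 1 to 12 rows; each row is the pose to reach, as a shift and turn from the pose commanded when the call began, along the tool's axes at that moment; what a row does not reach only later rows make up. A row lasts 1/12 s, in which the tool goes at most 41.7 mm and 7.16 degrees, less where a joint would pass 70% of its speed; a pose out of reach is approached as far as the arm can. A call with a number of a shift or a turn outside -1 to 1 is refused whole. A call with a gripper value outside its range is refused whole. The fingers move at their own pace and stop on an object; the grip force is fixed at half the most. Time passes only in rows, so rows that repeat a pose let the fingers close. It gives the time, the measured TCP pose, the force, the opening and the grip force at its end, in the units of the state.
- robot.get_obs(): the state, without advancing time (a new reading comes with each control period).
- robot.snapshot(name): name is "side" or "top"; returns the picture (400x640x3 uint8, red, green, blue); there is no depth.
- robot.camera_params(name): a dict with "camera_matrix" (3x3 intrinsics, pixels), "rvec" (rotation vector, rad) and "tvec" (3), from world to camera coordinates, as OpenCV has them. Camera axes: x right, y down, z forward; pixel columns grow to the right and rows downward; lengths in m; the calibration is good to about 2 mm. A picture is of the moment at which its call begins. camera_params takes no time and is no camera call.
- robot.close_job(): hands the job in; it is judged then, once.
Trained networks look in the newest picture that a camera, given by its name, has taken for a name from the list of things; names that differ only in an ending like _2 or _b are one class to them, and where a whole thing is asked for, a point or a joint stands for the part that bears it (a point fixed in the world has none). Each returns a list of dicts, best first, with "conf" (0 to 1); they miss things now and then, are a little off and sometimes report something else, mostly with a low value. They report only what shows in the picture. A call takes as long as a camera call.
- robot.find_in(thing, camera): "extent" ([centre column, centre row, width, height] in pixels, round what is visible of it).
The state is a dict: "time": time; "joint_positions": joint angles; "qvel": joint speeds; "joint_torque": joint torques, N m; "tool_pos": TCP position; "ee_rot": TCP orientation; "wrist_force": force on the tool from outside, world axes, zero at the start; "wrist_torque": the same for the moment, N m; "width": finger opening in m; "finger_force": force on a finger pad.
Only numpy, scipy, OpenCV 4.12 (cv2) and the standard library are available. Lean on these libraries where they do the work, as an engineer would, in place of code of your own. Each camera call takes 0.05 s, during which the arm holds its last target. There are 200 camera calls.

TASK

Load the light white tray, which overhangs the little lab jack at both ends, with the two matching tall amber jars: stand one upright in the middle of each of its two compartments. The tray must stay level and where it is on the jack, neither sliding nor tipping at any time.

Things in the scene. Friction and masses are not known exactly. Their poses are not given: they have to be found in the camera images.
- jack: Small grey and steel lab jack, fixed, closed to a height of 70 mm: flat steel top plate 130 mm (its x) by 110 mm (its y), black knob on its -x side. Origin: centre of its underside, on the table; z up.
- tray: Light white plastic open tray (140 g), loose, centred on the jack, underside 70 mm up. Outside 150 (its x) x 260 mm (its y), 30 mm high; walls and floor 4 mm. A wall at its y = 0 makes two equal compartments, centred at x = 0, y = +64 and -64 mm. It overhangs the jack 75 mm at each end: one jar in mid-compartment leaves it level, one near a far end tips it. Origin: centre of underside; z up.
- jar_a: One of two alike closed amber glass jars with black lids, 50 mm diameter, 90 mm tall with lid, 160 to 240 g, loose, upright on the table; its straight body (to 57 mm up) is best gripped about 50 mm above its foot. Other amber glass is not wanted: a squat jar (60 mm diameter, 55 tall) and a slim bottle (34 mm diameter, 105 tall). Origin: centre of underside; z along its axis, up.
- jar_b: The other of the two alike jars, same size, shape and origin as jar_a. Either jar may go in either compartment.

How it is judged:
By the outcome, as a careful person would: the job done as asked, in the order asked, and still so for the second after the job is handed in, with the robot touching nothing.
It also fails if it takes over 54 s, if anything falls off the work surface, if the arm or the gripper's body presses on something with over 40 N, if the wrist force passes 120 N, or if a joint passes its speed limit or range.

## Working session

There is one attempt and no reset: what is moved stays moved. The work goes in short steps, Python scripts to look and compute and a tool call to move; the robot and the scene stay as the last step left them, time stands still between calls to the robot, and variables do not carry over. Pictures are saved under pics/ and viewed, at most 10 in all, crops included, and the job is handed in when it is done.

Besides the shell and the picture viewer there is one more tool, called after "Request:" as name(argument=value, ...) on one line, values as JSON. servo_tool: Moves the arm, as the interface text tells. Scaled input: -1 to 1 covers 0.1 m each way for a shift and pi/2 rad each way for a turn. Its arguments: {"type":"object","properties":{"plan":{"type":"array","items":{"type":"array","items":{"type":"number"}}}},"required":["plan"]}

```bash
mkdir -p pics; cat > h.py <<'E'
import numpy as np, cv2
from bench import robot
def cam(n):
    p=robot.camera_params(n); return np.array(p["camera_matrix"]),cv2.Rodrigues(np.array(p["rvec"],float))[0],np.array(p["tvec"],float).ravel()
def ray(n,u,v,z):
    K,R,t=cam(n); C=-R.T@t; d=R.T@np.linalg.solve(K,[u,v,1.]); return C+d*(z-C[2])/d[2]
def proj(n,P):
    K,R,t=cam(n); q=(K@(R@np.atleast_2d(P).T+t[:,None])).T; return q[:,:2]/q[:,2:]
def snap(n,f):
    im=robot.snapshot(n); cv2.imwrite("pics/"+f,im[:,:,::-1]); return im
E
python3 - <<'E'
from h import *
a=snap("top","t0.png");b=snap("side","s0.png")
for n in("top","side"):
    K,R,t=cam(n);print(n,-R.T@t,K[0,0])
    for th in("jar_a","tray","jack"):
        for d in robot.find_in(th,n):print(th,np.round(d["extent"],1),round(d["conf"],2))
print(robot.get_obs())
E
```

```text
top [ 0.45707899 -0.01541295  0.86023892] 406.81259734271055
jar_a [432.2 224.8  33.7  24. ] 0.91
jar_a [429.7 158.1  33.   31.1] 0.79
tray [195.3 176.8 160.3 122.1] 0.68
jack [189.4 219.6   8.9   6.9] 0.56
side [0.35673317 0.53742379 0.76340826] 499.0330280438231
jar_a [322.6 134.6  21.5  51. ] 0.79
jar_a [380.7 146.6  22.2  44.8] 0.66
jack [286.6 355.8  48.9  56.4] 0.7
{'time': 0.4, 'joint_positions': array([-1.25610701e+00,  8.73015393e-02,  1.37091388e+00,  3.66559141e-05,
        1.68357168e+00, -1.03060172e-01]), 'qvel': array([-0.00017525,  0.00034164, -0.00087327,  0.00072075, -0.00077132,
       -0.00056078]), 'joint_torque': array([-7.12962992e-04, -3.39510727e+01, -3.02111936e+01,  7.16681150e-02,
        2.57695362e-02, -5.31002468e-05]), 'tool_pos': array([ 0.22315022, -0.50264669,  0.22234169]), 'ee_rot': array([-3.14140298e+00, -5.62352997e-05,  4.17753602e-01]), 'wrist_force': array([-0.37740791,  0.24672393, -0.44638139]), 'wrist_torque': array([-0.03203343,  0.03075815,  0.07290084]), 'finger_force': 0.0, 'width': 0.09406859376821206}
```

View pics/t0.png

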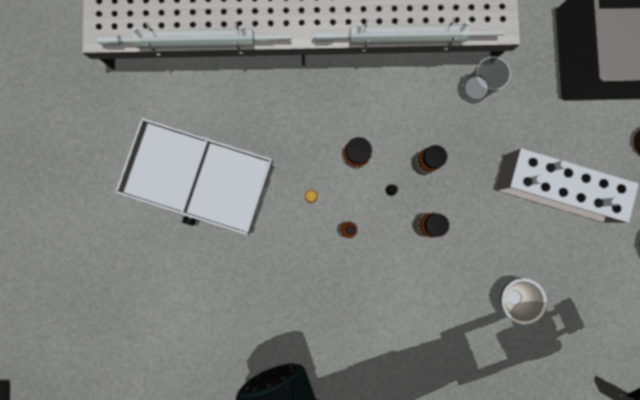

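View pics/s0.png

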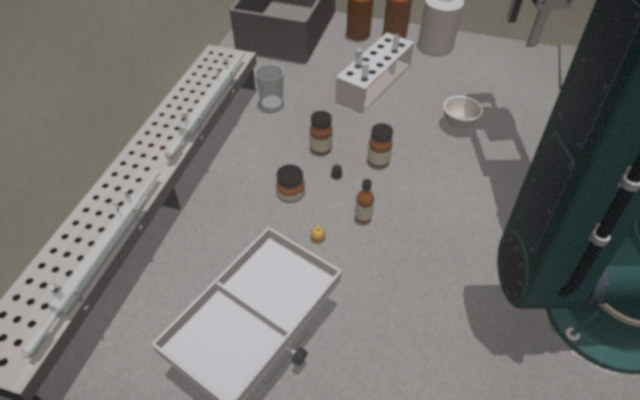

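The top view shows the tall jars at about (433,158) and (434,225), the squat jar at (357,152), the bottle at (348,229), and the tray rim corners at (144,119), (272,158), (248,234) and (117,192). The side view agrees, with the jars at (321,134) and (380,146).

```bash
python3 - <<'E'
from h import *
from scipy.optimize import least_squares
a=cv2.imread("pics/t0.png");b=cv2.imread("pics/s0.png")
# tray: outer mask in top view
print("corners guess",[np.round(ray("top",u,v,.1),4) for u,v in((144,119),(272,158),(248,234),(117,192))])
def circ(x,y,z,r):
    t=np.linspace(0,6.283,40);return np.c_[x+r*np.cos(t),y+r*np.sin(t),0*t+z]
def box(n,x,y):
    p=proj(n,np.vstack([circ(x,y,0,.025),circ(x,y,.057,.025),circ(x,y,.09,.02)]))
    return np.r_[p.min(0),p.max(0)]
ext={"J1":{"top":(429.7,158.1,33,31.1),"side":(322.6,134.6,21.5,51)},"J2":{"top":(432.2,224.8,33.7,24),"side":(380.7,146.6,22.2,44.8)}}
for k,e in ext.items():
    def f(p):
        return np.concatenate([box(n,*p)-np.array([u-w/2,v-h/2,u+w/2,v+h/2]) for n,(u,v,w,h) in e.items()])
    r=least_squares(f,[.55,-.2],loss="soft_l1");print(k,r.x.round(4),r.fun.round(1))
    for n in e:
        for z in(.09,):print(n,proj(n,[[*r.x,z],[*r.x,0]]).round(1).tolist())
c=cv2.resize(a[130:250,370:470],None,fx=5,fy=5,interpolation=cv2.INTER_CUBIC)
d=cv2.resize(a[110:240,105:285],(0,0),fx=4.4,fy=4.4,interpolation=cv2.INTER_CUBIC)
cv2.imwrite("pics/c1.png",c);cv2.imwrite("pics/c2.png",d)
E
```

```text
corners guess [array([0.6662, 0.3015, 0.1   ]), array([0.5863, 0.0608, 0.1   ]), array([0.4448, 0.1077, 0.1   ]), array([0.5288, 0.3511, 0.1   ])]
J1 [ 0.586  -0.2535] [-0.8  2.5  0.9  0.6 -2.5  0.5 -0.7 -5.1]
top [[436.7, 155.4], [424.0, 162.7]]
side [[321.1, 115.7], [320.8, 147.3]]
J2 [ 0.4529 -0.251 ] [-1.6 -0.4 -0.   0.9 -2.2 -1.9  1.6 -0.7]
top [[438.5, 225.0], [425.5, 225.1]]
side [[383.1, 128.7], [378.9, 160.2]]
```

View pics/c1.png

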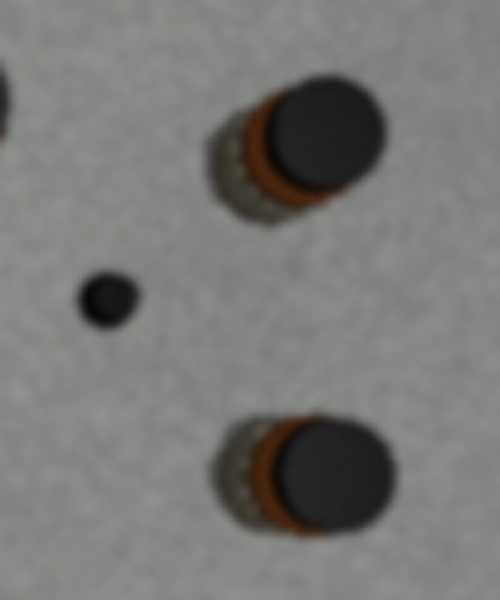

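View pics/c2.png

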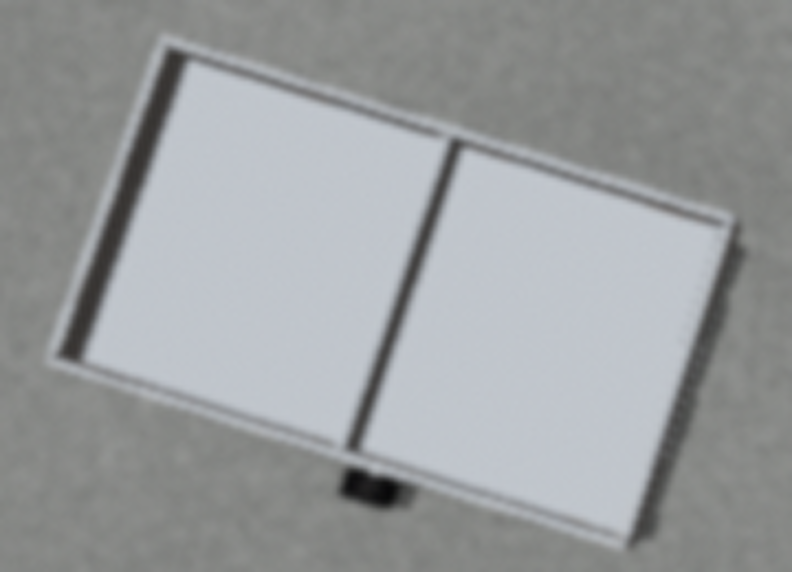

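The crops show lid centres at about (435.0,156.2) and (436.8,224.4). The tray rim's outer corners are at crop positions (162,36), (736,215), (630,550) and (47,362).

```bash
python3 - <<'E'
from h import *
L={}
for k,(u,v) in {"J1":(435,156.2),"J2":(436.8,224.4)}.items(): print(k,ray("top",u,v,.09).round(4))
q=np.array([(162,36),(736,215),(630,550),(47,362)])/4.4+[105-.4,110-.4]
P=np.array([ray("top",u,v,.1)[:2] for u,v in q]);print(P.round(4), np.linalg.norm(P-np.roll(P,-1,0),axis=1))
M=np.array([(75,130),(75,-130),(-75,-130),(-75,130)])/1e3
A=np.c_[M,M]; c=P.mean(0); H=M.T@(P-c); yaw=np.arctan2(H[0,1]-H[1,0],H[0,0]+H[1,1])
R=np.array([[np.cos(yaw),-np.sin(yaw)],[np.sin(yaw),np.cos(yaw)]])
print("c",c,"yaw",yaw); T=[c+R@[0,s*.064] for s in(1,-1)];print("targets",T)
r=P-c-(R@M.T).T;print((r*1e3).round(1))
o=robot.get_obs();y=o["ee_rot"][2];p=o["tool_pos"]
ex=np.array([np.cos(y),np.sin(y)]);ey=np.array([np.sin(y),-np.cos(y)]);print("tool x,y axes",ex,ey)
w=snap("side","x.png");Pside=proj("side",np.c_[P,[.1]*4]);print(Pside.round(0))
E
```

```text
J1 [ 0.5845 -0.2501  0.09  ]
J2 [ 0.4542 -0.2479  0.09  ]
[[0.6687 0.3063]
 [0.5855 0.061 ]
 [0.4437 0.1081]
 [0.5291 0.3543]] [0.25903421 0.14942475 0.26055342 0.14758315]
c [0.55672479 0.20743366] yaw -0.3293460191253879
targets [array([0.57742395, 0.26799392]), array([0.53602564, 0.1468734 ])]
[[-1.1  0.1]
 [-0.2  0.9]
 [-0.1 -0.6]
 [ 1.3 -0.4]]
tool x,y axes [0.91400263 0.40570826] [ 0.40570826 -0.91400263]
[[152. 343.]
 [268. 225.]
 [342. 268.]
 [230. 405.]]
```

Request:
servo_tool(plan=[[0.1,-0.04,0,0,0,-0.074,80],[0.2,-0.09,0,0,0,-0.148,80],[0.3,-0.13,0,0,0,-0.222,80],[0.4,-0.18,0,0,0,-0.296,80],[0.5,-0.22,0,0,0,-0.37,80],[0.6,-0.26,0,0,0,-0.444,80],[0.7,-0.31,0,0,0,-0.518,80],[0.8,-0.35,0,0,0,-0.592,80],[0.9,-0.4,0,0,0,-0.666,80],[1,-0.44,0,0,0,-0.734,80],[1,-0.44,0,0,0,-0.734,80]])

```text
time: 1.37
tool_pos: [0.2978, -0.4208, 0.2227]
ee_rot: [3.141, -0.0, 1.575]
wrist_force: [-0.4, 0.2, 0.2]
width: 0.0797
finger_force: 0.0
```

Request:
servo_tool(plan=[[0.25,0.25,0,0,0,0,80],[0.5,0.5,0,0,0,0,80],[0.75,0.75,0,0,0,0,80],[1,1,0,0,0,0,80]])

```text
time: 1.7
tool_pos: [0.3972, -0.3215, 0.2226]
ee_rot: [3.141, 0.001, 1.566]
wrist_force: [0.8, -1.0, 1.5]
width: 0.0795
finger_force: 0.0
```

Request:
servo_tool(plan=[[0.25,0.2,0,0,0,0,80],[0.5,0.4,0,0,0,0,80],[0.72,0.57,0,0,0,0,80],[0.72,0.57,0,0,0,0,80],[0.72,0.57,0,0,0,0,80]])

```text
time: 2.12
tool_pos: [0.4542, -0.2495, 0.2224]
ee_rot: [-3.141, 0.001, 1.571]
wrist_force: [-0.7, -0.0, 0.8]
width: 0.0803
finger_force: 0.0
```

Request:
servo_tool(plan=[[0,0,0.3,0,0,0,80],[0,0,0.6,0,0,0,80],[0,0,0.85,0,0,0,80],[0,0,0.95,0,0,0,80],[0,0,0.95,0,0,0,80],[0,0,0.95,0,0,0,80]])

```text
time: 2.62
tool_pos: [0.4533, -0.2509, 0.1279]
ee_rot: [-3.141, 0.0, 1.569]
wrist_force: [0.1, 0.3, 1.0]
width: 0.08
finger_force: 0.0
```

```bash
python3 - <<'E'
from h import *
a=snap("top","t1.png");b=snap("side","s1.png")
c=[cv2.resize(a[110:270,360:480],(450,600)),cv2.resize(b[60:220,300:420],None,fx=2.9,fy=3.75)]
cv2.imwrite("pics/c3.png",np.hstack([cv2.resize(i,(390,520)) for i in c])[:,:,::-1])
E
```

```text
(no output)
```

View pics/c3.png

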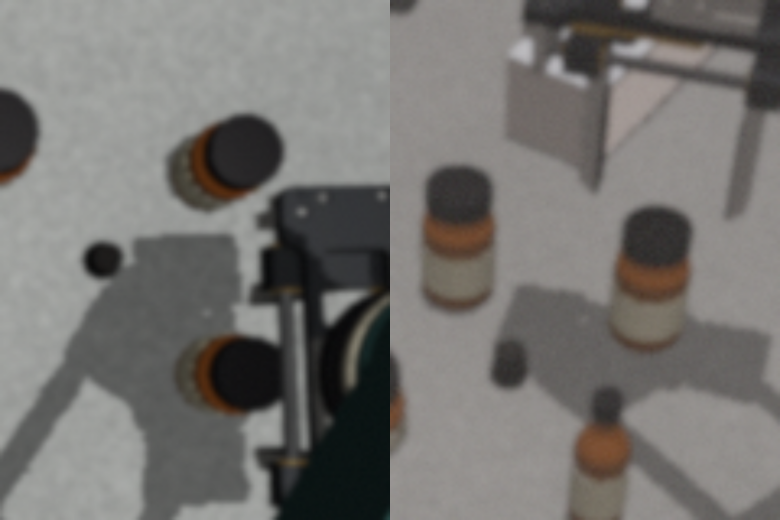

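```bash
python3 - <<'E'
from h import *
P=np.array([[.4533+s*.0465,-.251,.111] for s in(1,-1)])
for n in("side","top"):print(n,proj(n,P).round(1))
b=cv2.imread("pics/s1.png")
cv2.imwrite("pics/c4.png",cv2.resize(b[0:260,240:560],(738,600),interpolation=cv2.INTER_CUBIC))
E
```

```text
side [[361.5 116.3]
 [406.8 125.1]]
top [[440.8 199.6]
 [443.1 250.2]]
```

View pics/c4.png

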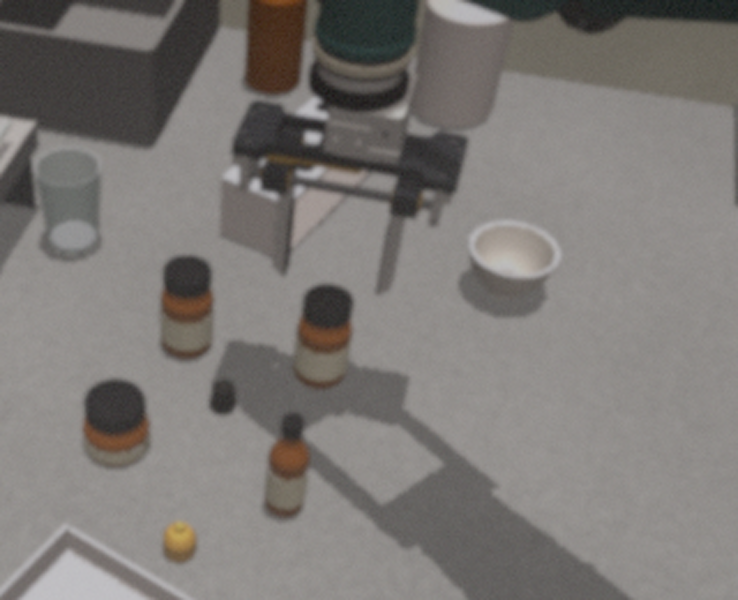

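The fingertips at (363,118) and (407,126) straddle the jar lid at (382,129) as predicted. I'll go down and grip.

Request:
servo_tool(plan=[[0,0,0.15,0,0,0,80],[0,0,0.35,0,0,0,80],[0,0,0.55,0,0,0,80],[0,0,0.72,0,0,0,80],[0,0,0.79,0,0,0,80],[0,0,0.79,0,0,0,80],[0,0,0.79,0,0,0,64],[0,0,0.79,0,0,0,56],[0,0,0.79,0,0,0,50],[0,0,0.79,0,0,0,40],[0,0,0.79,0,0,0,40],[0,0,0.79,0,0,0,40]])

```text
time: 3.72
tool_pos: [0.4543, -0.2503, 0.0494]
ee_rot: [3.14, 0.001, 1.571]
wrist_force: [0.3, 0.7, 3.6]
width: 0.0489
finger_force: 30.0
```

Request:
servo_tool(plan=[[0,0,0,0,0,0,40],[0,0,-0.05,0,0,0,40],[0,0,-0.2,0,0,0,40],[0,0,-0.4,0,0,0,40],[0,0,-0.6,0,0,0,40],[0,0,-0.8,0,0,0,40],[0,0,-1,0,0,0,40],[0,0,-1,0,0,0,40],[0,0,-1,0,0,0,40]])

```text
time: 4.47
tool_pos: [0.454, -0.2502, 0.1489]
ee_rot: [3.14, 0.001, 1.571]
wrist_force: [-0.0, 0.6, -2.2]
width: 0.0498
finger_force: 30.0
```

Request:
servo_tool(plan=[[0.1,0.02,-0.1,0,0,0,40],[0.3,0.07,-0.2,0,0,0,40],[0.55,0.14,-0.3,0,0,0,40],[0.8,0.2,-0.4,0,0,0,40],[1,0.25,-0.5,0,0,0,40]])

```text
time: 4.88
tool_pos: [0.478, -0.1473, 0.1972]
ee_rot: [-3.138, -0.003, 1.571]
wrist_force: [0.0, 0.3, -3.0]
width: 0.0495
finger_force: 30.0
```

Request:
servo_tool(plan=[[0.25,0.06,0,0,0,0,40],[0.5,0.12,0,0,0,0,40],[0.75,0.18,0,0,0,0,40],[1,0.25,0,0,0,0,40]])

```text
time: 5.22
tool_pos: [0.5027, -0.0477, 0.1969]
ee_rot: [-3.138, -0.001, 1.571]
wrist_force: [0.5, -0.8, -2.4]
width: 0.0491
finger_force: 30.0
```

Request:
servo_tool(plan=[[0.25,0.06,0,0,0,0,40],[0.5,0.12,0,0,0,0,40],[0.75,0.18,0,0,0,0,40],[1,0.25,0,0,0,0,40]])

```text
time: 5.55
tool_pos: [0.5275, 0.0521, 0.1967]
ee_rot: [-3.138, -0.0, 1.571]
wrist_force: [1.4, -1.1, -2.1]
width: 0.0491
finger_force: 30.0
```

Request:
servo_tool(plan=[[0.25,0.06,0,0,0,0,40],[0.5,0.12,0,0,0,0,40],[0.75,0.18,0,0,0,0,40],[1,0.25,0,0,0,0,40]])

```text
time: 5.88
tool_pos: [0.5524, 0.152, 0.1966]
ee_rot: [-3.137, 0.0, 1.571]
wrist_force: [0.3, -0.6, -1.2]
width: 0.0493
finger_force: 30.0
```

Request:
servo_tool(plan=[[0.25,0.06,0,0,0,0,40],[0.5,0.12,0,0,0,0,40],[0.75,0.18,0,0,0,0,40],[0.95,0.22,0,0,0,0,40],[1,0.23,0,0,0,0,40],[1,0.23,0,0,0,0,40],[1,0.23,0,0,0,0,40]])

```text
time: 6.47
tool_pos: [0.5759, 0.2498, 0.1971]
ee_rot: [-3.139, 0.002, 1.571]
wrist_force: [0.3, 0.3, -1.1]
width: 0.0497
finger_force: 30.0
```

Request:
servo_tool(plan=[[0.08,0,0,0,0,0,40],[0.17,0.01,0,0,0,0,40],[0.17,0.01,0.15,0,0,0,40],[0.17,0.01,0.3,0,0,0,40],[0.17,0.01,0.45,0,0,0,40],[0.17,0.01,0.55,0,0,0,40],[0.17,0.01,0.6,0,0,0,40],[0.17,0.01,0.6,0,0,0,40],[0.17,0.01,0.6,0,0,0,40]])

```text
time: 7.22
tool_pos: [0.5779, 0.2671, 0.1388]
ee_rot: [3.141, -0.0, 1.57]
wrist_force: [-0.1, -0.0, -2.2]
width: 0.0495
finger_force: 30.0
```

```bash
python3 - <<'E'
from h import *
a=snap("top","t2.png");b=snap("side","s2.png")
c=[a[90:250,100:300],b[220:400,130:355]]
cv2.imwrite("pics/c5.png",np.vstack([cv2.resize(i,(370,296),interpolation=cv2.INTER_CUBIC) for i in c])[:,:,::-1])
E
```

```text
(no output)
```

View pics/c5.png

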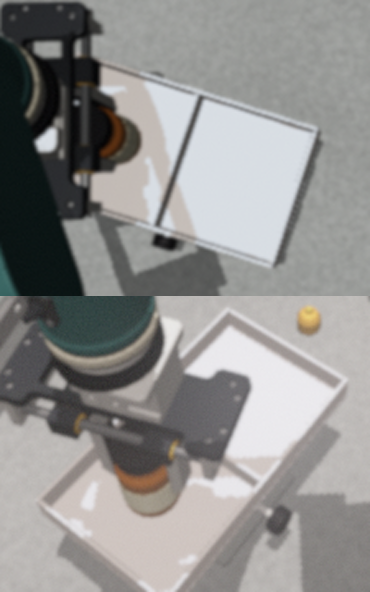

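The jar sits over the middle of the near-left compartment; in the side crop its foot is at about (150,500) and the compartment centre at about (150,497). I'll lower it gently.

Request:
servo_tool(plan=[[0,0,0.03,0,0,0,40],[0,0,0.06,0,0,0,40],[0,0,0.08,0,0,0,40],[0,0,0.1,0,0,0,40],[0,0,0.11,0,0,0,40],[0,0,0.12,0,0,0,40],[0,0,0.125,0,0,0,40],[0,0,0.125,0,0,0,40],[0,0,0.125,0,0,0,40],[0,0,0.125,0,0,0,40]])

```text
time: 8.15
tool_pos: [0.5778, 0.2671, 0.1261]
ee_rot: [3.141, -0.0, 1.571]
wrist_force: [-1.0, -0.7, -2.4]
width: 0.0496
finger_force: 30.0
```

Request:
servo_tool(plan=[[0,0,0.005,0,0,0,40],[0,0,0.01,0,0,0,40],[0,0,0.01,0,0,0,40],[0,0,0.01,0,0,0,40]])

```text
time: 8.48
tool_pos: [0.5777, 0.267, 0.1249]
ee_rot: [-3.142, 0.0, 1.571]
wrist_force: [0.5, -0.6, -3.1]
width: 0.0494
finger_force: 30.0
```

Request:
servo_tool(plan=[[0,0,0.005,0,0,0,40],[0,0,0.01,0,0,0,40],[0,0,0.01,0,0,0,40],[0,0,0.01,0,0,0,40]])

```text
time: 8.82
tool_pos: [0.5777, 0.267, 0.1239]
ee_rot: [-3.142, 0.0, 1.571]
wrist_force: [-0.0, -1.1, -2.9]
width: 0.0493
finger_force: 30.0
```

Request:
servo_tool(plan=[[0,0,0.003,0,0,0,40],[0,0,0.006,0,0,0,40],[0,0,0.006,0,0,0,40],[0,0,0.006,0,0,0,40]])

```text
time: 9.15
tool_pos: [0.5778, 0.2671, 0.1235]
ee_rot: [3.141, -0.0, 1.571]
wrist_force: [-1.2, -0.8, -1.9]
width: 0.0499
finger_force: 30.0
```

Request:
servo_tool(plan=[[0,0,0.003,0,0,0,40],[0,0,0.003,0,0,0,40],[0,0,0.003,0,0,0,40]])

```text
time: 9.4
tool_pos: [0.5778, 0.2671, 0.1235]
ee_rot: [3.141, -0.0, 1.571]
wrist_force: [-0.9, 0.3, 0.9]
width: 0.0492
finger_force: 30.0
```

Request:
servo_tool(plan=[[0,0,0,0,0,0,51],[0,0,0,0,0,0,53],[0,0,0,0,0,0,58],[0,0,0,0,0,0,64],[0,0,0,0,0,0,72],[0,0,0,0,0,0,72],[0,0,-0.1,0,0,0,72],[0,0,-0.3,0,0,0,72],[0,0,-0.5,0,0,0,72],[0,0,-0.75,0,0,0,72],[0,0,-1,0,0,0,72],[0,0,-1,0,0,0,72]])

```text
time: 10.4
tool_pos: [0.5801, 0.2679, 0.231]
ee_rot: [3.13, -0.004, 1.571]
wrist_force: [-0.6, -0.5, 1.0]
width: 0.0724
finger_force: 0.0
```

Request:
servo_tool(plan=[[-0.2,0,0,0,0,0,80],[-0.45,0,0,0,0,0,80],[-0.75,0,0,0,0,0,80],[-1,0,0,0,0,0,80]])

```text
time: 10.73
tool_pos: [0.5774, 0.1658, 0.2226]
ee_rot: [-3.141, 0.001, 1.571]
wrist_force: [0.7, -0.7, 0.2]
width: 0.08
finger_force: 0.0
```

Request:
servo_tool(plan=[[-0.33,0,0,0,0,0,80],[-0.66,0,0,0,0,0,80],[-1,0,0,0,0,0,80]])

```text
time: 10.98
tool_pos: [0.5773, 0.0659, 0.2227]
ee_rot: [-3.141, 0.0, 1.572]
wrist_force: [0.4, -0.1, 0.7]
width: 0.0801
finger_force: 0.0
```

```bash
python3 - <<'E'
from h import *
a=snap("top","t3.png");b=snap("side","s3.png")
c=[a[90:250,100:300],b[200:400,110:360]]
cv2.imwrite("pics/c6.png",np.vstack([cv2.resize(i,(370,296),interpolation=cv2.INTER_CUBIC) for i in c])[:,:,::-1])
print(robot.get_obs()["tool_pos"])
for n in("top","side"):
  for th in("jar_a","tray"):
    for d in robot.find_in(th,n):print(n,th,np.round(d["extent"],1),round(d["conf"],2))
E
```

```text
[0.57760224 0.0624993  0.22277518]
top jar_a [177.4 166.9   4.7  19.1] 0.44
top tray [211.9 183.6  83.6 111.5] 0.72
side jar_a [221.9 331.3  37.6  58. ] 0.98
side jar_a [326.6 140.5  16.6  34.2] 0.74
side jar_a [286.9 357.2  46.6  55.7] 0.51
side tray [247.6 314.9 192.2 169.1] 0.58
```

View pics/c6.png

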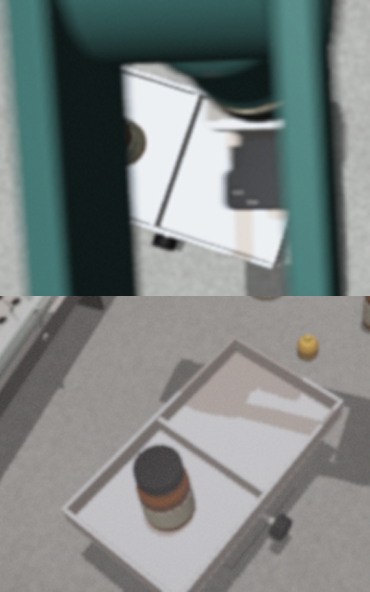

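The first jar stands upright in the middle of its compartment and the tray is level and unmoved. On to the second jar.

Request:
servo_tool(plan=[[-0.33,0.02,0,0,0,0,80],[-0.66,0.04,0,0,0,0,80],[-1,0.07,0,0,0,0,80]])

```text
time: 11.53
tool_pos: [0.5849, -0.0316, 0.2231]
ee_rot: [3.141, -0.0, 1.575]
wrist_force: [1.1, 0.9, -1.0]
width: 0.0797
finger_force: 0.0
```

Request:
servo_tool(plan=[[-0.33,0,0,0,0,0,80],[-0.66,0,0,0,0,0,80],[-1,0,0,0,0,0,80]])

```text
time: 11.78
tool_pos: [0.5851, -0.1325, 0.223]
ee_rot: [3.141, -0.0, 1.574]
wrist_force: [-0.0, -1.1, 1.1]
width: 0.0801
finger_force: 0.0
```

Request:
servo_tool(plan=[[-0.33,0,0,0,0,0,80],[-0.66,0,0,0,0,0,80],[-1,0,0.3,0,0,0,80],[-1,0,0.6,0,0,0,80],[-1,0,0.9,0,0,0,80],[-1,0,0.9,0,0,0,80],[-1,0,0.9,0,0,0,80],[-1,0,0.9,0,0,0,80]])

```text
time: 12.45
tool_pos: [0.586, -0.2321, 0.135]
ee_rot: [3.139, 0.001, 1.573]
wrist_force: [0.7, -0.4, 0.1]
width: 0.0802
finger_force: 0.0
```

Request:
servo_tool(plan=[[-0.1,-0.01,0,0,0,0,80],[-0.185,-0.01,0,0,0,0,80],[-0.185,-0.01,0,0,0,0,80],[-0.185,-0.01,0.2,0,0,0,80],[-0.185,-0.01,0.4,0,0,0,80],[-0.185,-0.01,0.6,0,0,0,80],[-0.185,-0.01,0.8,0,0,0,80],[-0.185,-0.01,0.86,0,0,0,80],[-0.185,-0.01,0.86,0,0,0,80],[-0.185,-0.01,0.86,0,0,0,80]])

```text
time: 13.28
tool_pos: [0.5842, -0.2518, 0.048]
ee_rot: [3.141, 0.001, 1.571]
wrist_force: [0.1, -0.2, -0.5]
width: 0.0799
finger_force: 0.0
```

Request:
servo_tool(plan=[[0,0,0,0,0,0,64],[0,0,0,0,0,0,56],[0,0,0,0,0,0,50],[0,0,0,0,0,0,40],[0,0,0,0,0,0,40],[0,0,0,0,0,0,40],[0,0,0,0,0,0,40]])

```text
time: 13.87
tool_pos: [0.5845, -0.2517, 0.048]
ee_rot: [3.139, 0.001, 1.571]
wrist_force: [1.7, 0.7, 2.8]
width: 0.0494
finger_force: 30.0
```

Request:
servo_tool(plan=[[0,0,-0.1,0,0,0,40],[0,0,-0.3,0,0,0,40],[0,0,-0.55,0,0,0,40],[0,0,-0.8,0,0,0,40],[0,0,-1,0,0,0,40]])

```text
time: 14.28
tool_pos: [0.5833, -0.2513, 0.1487]
ee_rot: [-3.141, -0.0, 1.571]
wrist_force: [0.6, -0.3, -1.6]
width: 0.0496
finger_force: 30.0
```

Request:
servo_tool(plan=[[0.1,-0.01,-0.1,0,0,0,40],[0.3,-0.03,-0.2,0,0,0,40],[0.55,-0.07,-0.3,0,0,0,40],[0.8,-0.1,-0.4,0,0,0,40],[1,-0.12,-0.5,0,0,0,40]])

```text
time: 14.7
tool_pos: [0.5703, -0.1489, 0.1963]
ee_rot: [-3.138, -0.002, 1.571]
wrist_force: [0.8, -0.4, -2.7]
width: 0.0494
finger_force: 30.0
```

Request:
servo_tool(plan=[[0.25,-0.03,0,0,0,0,40],[0.5,-0.06,0,0,0,0,40],[0.75,-0.09,0,0,0,0,40],[1,-0.12,0,0,0,0,40]])

```text
time: 15.03
tool_pos: [0.5583, -0.0495, 0.196]
ee_rot: [-3.139, -0.001, 1.571]
wrist_force: [-0.4, -0.6, -2.3]
width: 0.0496
finger_force: 30.0
```

Request:
servo_tool(plan=[[0.25,-0.03,0,0,0,0,40],[0.5,-0.06,0,0,0,0,40],[0.75,-0.09,0,0,0,0,40],[1,-0.12,0,0,0,0,40]])

```text
time: 15.37
tool_pos: [0.5461, 0.0504, 0.1959]
ee_rot: [-3.138, -0.0, 1.571]
wrist_force: [1.1, 0.1, -1.1]
width: 0.0495
finger_force: 30.0
```

Request:
servo_tool(plan=[[0.25,-0.03,0,0,0,0,40],[0.5,-0.06,0,0,0,0,40],[0.75,-0.09,0,0,0,0,40],[0.95,-0.12,0,0,0,0,40],[0.97,-0.12,0,0,0,0,40],[0.97,-0.12,0,0,0,0,40],[0.97,-0.12,0,0,0,0,40]])

```text
time: 15.95
tool_pos: [0.5351, 0.1453, 0.1963]
ee_rot: [-3.14, 0.001, 1.571]
wrist_force: [0.1, 0.2, -2.0]
width: 0.0493
finger_force: 30.0
```

Request:
servo_tool(plan=[[0.01,0.01,0.1,0,0,0,40],[0.01,0.01,0.25,0,0,0,40],[0.01,0.01,0.4,0,0,0,40],[0.01,0.01,0.5,0,0,0,40],[0.01,0.01,0.58,0,0,0,40],[0.01,0.01,0.63,0,0,0,40],[0.01,0.01,0.66,0,0,0,40],[0.01,0.01,0.69,0,0,0,40],[0.01,0.01,0.7,0,0,0,40],[0.01,0.01,0.7,0,0,0,40],[0.01,0.01,0.7,0,0,0,40],[0.01,0.01,0.7,0,0,0,40]])

```text
time: 16.95
tool_pos: [0.5371, 0.1467, 0.1277]
ee_rot: [3.14, -0.0, 1.571]
wrist_force: [-0.1, -0.2, -1.5]
width: 0.0494
finger_force: 30.0
```

Request:
servo_tool(plan=[[0,0,0.01,0,0,0,40],[0,0,0.02,0,0,0,40],[0,0,0.03,0,0,0,40],[0,0,0.04,0,0,0,40],[0,0,0.042,0,0,0,40],[0,0,0.042,0,0,0,40],[0,0,0.042,0,0,0,40]])

```text
time: 17.53
tool_pos: [0.5367, 0.1466, 0.1228]
ee_rot: [-3.142, 0.0, 1.571]
wrist_force: [0.3, 0.6, -2.0]
width: 0.0493
finger_force: 30.0
```

Request:
servo_tool(plan=[[0,0,0.003,0,0,0,40],[0,0,0.006,0,0,0,40],[0,0,0.006,0,0,0,40],[0,0,0.006,0,0,0,40]])

```text
time: 17.87
tool_pos: [0.5367, 0.1466, 0.1223]
ee_rot: [3.142, 0.0, 1.571]
wrist_force: [-0.1, -0.2, -2.0]
width: 0.0494
finger_force: 30.0
```

Request:
servo_tool(plan=[[0,0,0.002,0,0,0,40],[0,0,0.004,0,0,0,40],[0,0,0.004,0,0,0,40],[0,0,0.004,0,0,0,40]])

```text
time: 18.2
tool_pos: [0.5368, 0.1466, 0.122]
ee_rot: [3.141, 0.0, 1.571]
wrist_force: [-0.6, -1.0, -1.1]
width: 0.0493
finger_force: 30.0
```

Request:
servo_tool(plan=[[0,0,0.002,0,0,0,40],[0,0,0.003,0,0,0,40],[0,0,0.003,0,0,0,40]])

```text
time: 18.45
tool_pos: [0.5368, 0.1466, 0.1219]
ee_rot: [3.141, 0.0, 1.571]
wrist_force: [-1.9, 1.3, 0.0]
width: 0.0492
finger_force: 30.0
```

Request:
servo_tool(plan=[[0,0,0,0,0,0,51],[0,0,0,0,0,0,53],[0,0,0,0,0,0,58],[0,0,0,0,0,0,64],[0,0,0,0,0,0,72],[0,0,0,0,0,0,72],[0,0,-0.1,0,0,0,72],[0,0,-0.3,0,0,0,72],[0,0,-0.5,0,0,0,72],[0,0,-0.75,0,0,0,72],[0,0,-1,0,0,0,72],[0,0,-1,0,0,0,72]])

```text
time: 19.45
tool_pos: [0.5394, 0.147, 0.2289]
ee_rot: [3.13, -0.002, 1.571]
wrist_force: [-0.3, -0.4, 1.4]
width: 0.0725
finger_force: 0.0
```

Request:
servo_tool(plan=[[-0.3,0,0,0,0,0,72],[-0.6,0,0,0,0,0,72],[-1,0,0,0,0,0,72]])

```text
time: 19.7
tool_pos: [0.5365, 0.0471, 0.2214]
ee_rot: [3.141, -0.001, 1.574]
wrist_force: [-0.0, -0.7, -0.5]
width: 0.0718
finger_force: 0.0
```

Request:
servo_tool(plan=[[-0.3,0,0,0,0,0,72],[-0.6,0,0,0,0,0,72],[-1,0,0,0,0,0,72]])

```text
time: 19.95
tool_pos: [0.5364, -0.0537, 0.2213]
ee_rot: [3.142, -0.001, 1.573]
wrist_force: [0.4, 0.1, 1.1]
width: 0.0719
finger_force: 0.0
```

Request:
servo_tool(plan=[[-0.3,0,0,0,0,0,72],[-0.6,0,0,0,0,0,72],[-0.9,0,0,0,0,0,72],[-1,0,0,0,0,0,72],[-1,0,0,0,0,0,72]])

```text
time: 20.37
tool_pos: [0.5363, -0.1556, 0.2208]
ee_rot: [-3.14, -0.0, 1.567]
wrist_force: [0.1, 0.5, 1.1]
width: 0.072
finger_force: 0.0
```

```bash
python3 - <<'E'
from h import *
a=snap("top","t4.png");b=snap("side","s4.png")
c=[a[90:250,100:300],b[200:400,110:360]]
cv2.imwrite("pics/c7.png",np.vstack([cv2.resize(i,(370,296),interpolation=cv2.INTER_CUBIC) for i in c])[:,:,::-1])
E
```

```text
(no output)
```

View pics/c7.png

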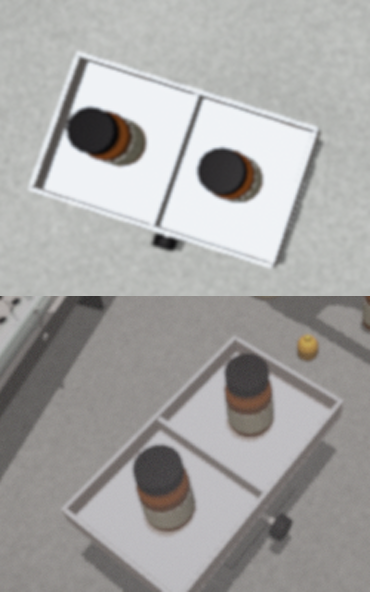

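Both jars stand upright in mid-compartment, with feet at about (122,143) and (240,178) in the top crop. The tray corners haven't moved, so I'm handing in.

```bash
python3 -c "
from bench import robot
print(robot.close_job())"
```

```text
the job is handed in; nothing more can be done
None
```

Both tall amber jars are standing upright, one in the middle of each tray compartment; in the last pictures the tray is level and has not moved on the jack, and I handed the job in at about 20 s (the verdict was not shown).

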